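# Bridge the drip tray with the slatted draining board

## Task

Get the glass-draining bridge ready: first, while the slatted board is still parked on its stand, push the loose dark block up against the steel drip tray so that it stands square along the tray's free long side, level with the middle of the tray. Then slide the slatted board off its stand and across the tray until it lies flat, square and centred over the tray, one end on the stand and the other on the block, with the block still against the tray. Do not lift the board high or let it tip into the gap, do not topple the block, and leave the wine bottle, jar, tumbler, coasters, brush and corkscrew where they are.

Things in the scene. Friction and masses are not known exactly. Their poses are not given: they have to be found in the camera images.
- station: Fixed dark wooden stand with an open steel drip tray joined to its +y side. Origin: under the tray's centre, on the counter. y: slide direction, from stand over tray; x: along the tray; z up. Tray 200 (x) by 85 (y) by 30 mm high, free long side at y = +42.5 mm. Stand: flat rimless top 150 (x) by 180 mm (y), from y = -222.5 to -42.5 mm, 60 mm above the counter.
- rest: Loose dark wooden block with brass bands, 160 (own x) by 70 (own y) by 58 mm high, 0.7 kg, standing askew, apart from the tray's free side. Origin: centre of its underside; at y = +77.5 mm in the station's frame when it touches the tray squarely.
- board: Loose pale slatted board, 120 (own x) by 200 (own y, along the slats) by 16 mm thick, 0.27 kg, parked flat on the stand; its end away from the tray overhangs the stand by up to some 25 mm. Origin: centre of its underside, 60 mm above the counter; at x = y = 0 in the station's frame when centred over the tray.
- bottle: Bystander: dark wine bottle with red cap, 75 mm across, 290 mm tall; origin: centre of its underside. It, the jar, the tumbler and the coasters stand in a row beyond the station, in any order.
- jar: Bystander: amber jar with wooden lid, 84 mm across, 120 mm tall; origin: centre of its underside.
- tumbler: Bystander: blue tumbler, 72 mm across, 90 mm tall; origin: centre of its underside.
- coasters: Bystander: stack of cork coasters, 84 mm across, 24 mm tall; origin: centre of its underside.
- brush: Bystander: brush with green handle, 170 mm long, lying on the counter on the robot's side of the station; origin: underside of its middle.
- corkscrew: Bystander: folded corkscrew with red handle, 95 mm long, 14 mm high, lying on the robot's side of the tray; origin: centre of its underside.
Not all that is in view belongs to the job. Of the things shaped like the board, the wooden one is meant.

How it is judged:
By the outcome, as a careful person would: the job done as asked, in the order asked, and still so for the second after the job is handed in, with the robot touching nothing.
It also fails if it takes over 53 s, if anything falls off the work surface, if the arm or the gripper's body presses on something with over 40 N, if the wrist force passes 120 N, or if a joint passes its speed limit or range.

## Robot

A 6-joint arm with a two-finger parallel gripper is mounted at the origin on the work surface. World frame = base frame: x ahead of the robot, y to its left, z up, the work surface at z = 0. Lengths are in m, angles in rad, forces in N, time in s.
With the tool pointing down it reaches from about 0.35 to 0.975 m from the base axis. Payload 4.9 kg.
Tool frame: the origin (TCP) lies midway between the tips of the shut fingers; the grasp point (between the pads) lies 19 mm behind it; z points along the fingers, y is the direction in which the jaws open and shut (so a half turn about z gives the same grasp; the last joint's range is limited). The gripper opens to 85 mm and grips with 20 to 120 N. Pads are 22 mm wide; open, the fingers measure 114 mm over their backs; the gripper's body (76 mm by 85 mm) begins 54 mm behind the grasp point. The pads swing forward as they close: fully open they stand 13 mm farther back than shut.
Start: joints at [1.067, 0.053, 1.613, -0, 1.476, -0.119], TCP at [0.235, 0.579, 0.231] pointing down, gripper open.
Joint ranges: [-3.01, 3.01], [-1.01, 2.22], [0.06, 2.58], [-1.02, 4.17], [0.09, 2.62], [-3.14, 3.14]. Speed limits (rad/s): [2.57, 2.57, 3.14, 3.14, 3.14, 3.14].

## Interface

Orientations are given as a unit quaternion [w, x, y, z].
In Python, from plant import manip, cams gives the robot as it stands.
- The arm moves only by the tool jog_arm, never from a script. Its argument "targets" is a list of rows, each a list of 4 numbers: the shift along the tool's x, y, z in m, then the turn about the tool's z in degrees. A call has 1 to 5 rows; each row is the pose to reach, as a shift and turn from the pose commanded when the call began, along the tool's axes at that moment; what a row does not reach only later rows make up. A row lasts 1/12 s, in which the tool goes at most 41.7 mm and 7.16 degrees, less where a joint would pass 70% of its speed; a pose out of reach is approached as far as the arm can. A call with a gripper value outside its range is refused whole. "fingers" is the opening, from 0 (shut) to 1 (fully open), set as the call begins (left out, the last holds). The fingers move at their own pace and stop on an object; the grip force is fixed at half the most. Time passes only in rows, so rows that repeat a pose let the fingers close. It gives the time, the measured TCP pose, the force and the opening at its end, in the units of the state.
- manip.state(): the state, without advancing time (a new reading comes with each control period).
- cams.grab_frame(name): name is "scene" or "side" or "wrist"; returns the picture (420x560x3 uint8, red, green, blue); there is no depth.
- cams.get_calibration(name): a dict with "camera_matrix" (3x3 intrinsics, pixels), "cam_to_world" (4x4, takes a point from camera to world coordinates). Camera axes: x right, y up, looking along -z (the intrinsics and any distortion apply to the point x, -y, -z); pixel columns grow to the right and rows downward; lengths in m; the calibration is good to about 2 mm. A picture is of the moment at which its call begins: read the wrist's pose just before it. get_calibration takes no time and is no camera call; for the wrist camera it gives the pose at the moment of the call.
- manip.job_done(): hands the job in, once; it reports no verdict.
The state is a dict: "time": time; "joint_pos": joint angles; "joint_vel": joint speeds; "joint_efforts": joint torques, N m; "tool_pos": TCP position; "tool_rot": TCP orientation; "contact_force": force on the tool from outside, world axes, zero at the start; "ft_torque": the same for the moment, N m; "gripper_width": opening from 0.0 (shut) to 1.0 (fully open).
Only numpy, scipy, OpenCV 4.12 (cv2) and the standard library are available. Lean on these libraries where they do the work, as an engineer would, in place of code of your own. Each camera call takes 0.05 s, during which the arm holds its last target. There are 200 camera calls.

## Working session

There is one attempt and no reset: what is moved stays moved. The work goes in short steps, Python scripts to look and compute and a tool call to move; the robot and the scene stay as the last step left them, time stands still between calls to the robot, and variables do not carry over. Pictures are saved under pics/ and viewed, about 8 in all and at most 12, crops included, and the job is handed in when it is done.

Besides the shell and the picture viewer there is one more tool, called after "Request:" as name(argument=value, ...) on one line, values as JSON. jog_arm: Moves the arm, as the interface text tells. Its arguments: {"type":"object","properties":{"targets":{"type":"array"},"fingers":{"type":"number"}},"required":["targets"]}

```bash
mkdir -p pics && ls
python3 - <<'E'
from plant import manip,cams
import cv2
print(manip.state())
for n in("scene","side"):
    im=cams.grab_frame(n); cv2.imwrite(f"pics/{n}0.png",cv2.cvtColor(im,cv2.COLOR_RGB2BGR))
    print(n,cams.get_calibration(n))
E
```

```text
pics
{'time': 0.0, 'joint_pos': array([ 1.06702502e+00,  5.33403548e-02,  1.61430655e+00,  4.10606893e-05,
        1.47599547e+00, -1.19018078e-01]), 'joint_vel': array([-3.42404627e-04, -1.41621543e-03,  6.63462918e-05,  8.81095263e-04,
       -3.80517402e-04,  3.95958671e-04]), 'joint_efforts': array([ 1.16829406e-04, -3.93687022e+01, -3.70172346e+01, -1.48331828e-04,
        7.25083562e-03,  2.38424337e-05]), 'tool_pos': array([0.23427673, 0.57875528, 0.23006575]), 'tool_rot': array([-3.33456705e-04,  1.91194034e-01,  9.81551726e-01, -9.69310408e-04]), 'contact_force': array([-1.00092608, -0.22173251, -0.33141509]), 'ft_torque': array([-0.05805845,  0.00771556,  0.03375804]), 'gripper_width': 0.9970054718695298}
scene {'camera_matrix': array([[509.83272149,   0.        , 281.81087626],
       [  0.        , 509.83272149, 213.42314994],
       [  0.        ,   0.        ,   1.        ]]), 'cam_to_world': array([[ 0.14891619, -0.81300913,  0.56288553,  1.10411268],
       [ 0.98884291,  0.12030578, -0.08784206, -0.13812081],
       [ 0.00369802,  0.56968647,  0.82185379,  0.95790549],
       [ 0.        ,  0.        ,  0.        ,  1.        ]])}
side {'camera_matrix': array([[417.21094839,   0.        , 276.96794277],
       [  0.        , 417.21094839, 211.35032056],
       [  0.        ,   0.        ,   1.        ]]), 'cam_to_world': array([[ 0.9876664 ,  0.09387871, -0.12530709,  0.34568219],
       [-0.15656427,  0.60057118, -0.78409303, -0.93869632],
       [ 0.00164618,  0.79404096,  0.60786203,  0.76412262],
       [ 0.        ,  0.        ,  0.        ,  1.        ]])}
```

View pics/scene0.png

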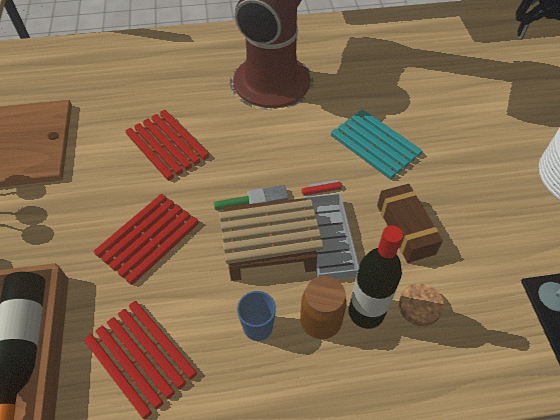

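View pics/side0.png

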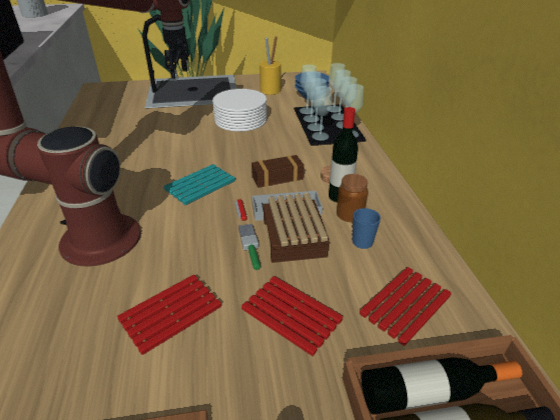

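Seen: the pale slatted board is on the stand at scene (270,232). The look-alikes are the red ones at (168,143), (148,238), (142,358) and the teal one at (377,143), which are not wooden. The tray is at (335,235) and the block at (408,222). One close crop with a grid to check the choice and measure.

```bash
cat > h.py <<'E'
import numpy as np, cv2
from plant import manip,cams
def ray(n,px,z,cal=None):
    c=cal or cams.get_calibration(n); K=c["camera_matrix"];T=c["cam_to_world"]
    d=np.linalg.inv(K)@[px[0],px[1],1]; d=T[:3,:3]@[d[0],-d[1],-d[2]]; o=T[:3,3]
    return o+d*(z-o[2])/d[2]
def proj(n,P,cal=None):
    c=cal or cams.get_calibration(n); T=c["cam_to_world"]
    p=T[:3,:3].T@(np.asarray(P,float)-T[:3,3]); q=c["camera_matrix"]@[p[0],-p[1],-p[2]]
    return q[:2]/q[2]
def crop(im,x0,y0,x1,y1,s,fn):
    c=cv2.resize(im[y0:y1,x0:x1],None,fx=s,fy=s,interpolation=cv2.INTER_CUBIC)
    cv2.imwrite(fn,c)
E
python3 - <<'E'
from h import *
im=cv2.imread("pics/scene0.png"); crop(im,205,175,455,325,3.2,"pics/c1.png")
E
```

```text
(no output)
```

View pics/c1.png

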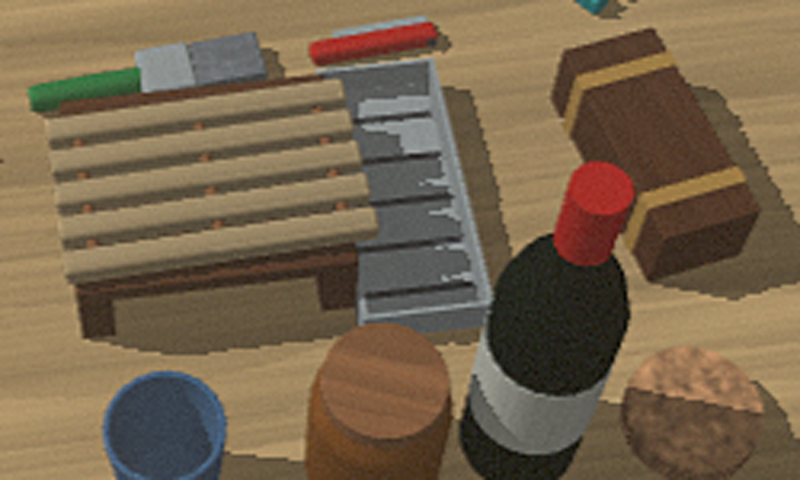

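Run:
```python
from h import *
f=lambda c:(c[0]/3.2+205,c[1]/3.2+175)
cal=cams.get_calibration("scene")
R={}
for k,c,z in [("bFL",(47,118),.076),("bFR",(343,80),.076),("bNR",(377,233),.076),("bNL",(70,278),.076),
 ("tF",(433,60),.03),("tN",(492,300),.03),("tNs",(360,325),.03),
 ("kFR",(655,28),.058),("kNR",(758,210),.058),("kFL",(566,52),.058),("kNL",(640,238),.058),
 ("kNRb",(747,250),0),("kNLb",(650,280),0),("cs1",(312,52),.014),("cs2",(436,35),.014),("brushtip",(262,70),.01),("brushend",(30,100),.01),("brushtipT",(255,35),.01)]:
    R[k]=ray("scene",f(c),z,cal); print(k,R[k].round(4))
for a,b in ["bFL bFR","bNL bNR","bFL bNL","bFR bNR","tF tN","tNs tN","kFR kNR","kFL kNL","kFL kFR","kNL kNR"] and [s.split() for s in ["bFL bFR","bNL bNR","bFL bNL","bFR bNR","tF tN","tNs tN","kFR kNR","kFL kNL","kFL kFR","kNL kNR"]]:
    d=R[b]-R[a]; print(a,b,round(np.hypot(*d[:2]),4),round(np.degrees(np.arctan2(d[1],d[0])),2))
# mark jar, bottle
for k,c,z in [("jarlid",(385,380),.12),("cap",(598,188),.29),("tumbler",(165,415),.09),("coast",(693,400),.024)]:
    print(k,ray("scene",f(c),z,cal).round(3))
```

```text
bFL [ 0.477  -0.1728  0.076 ]
bFR [0.475  0.0258 0.076 ]
bNR [0.5954 0.0252 0.076 ]
bNL [ 0.5993 -0.1685  0.076 ]
tF [0.4342 0.1009 0.03  ]
tN [0.629  0.0973 0.03  ]
tNs [0.6342 0.0097 0.03  ]
kFR [0.4497 0.2536 0.058 ]
kNR [0.6042 0.2762 0.058 ]
kFL [0.4611 0.1864 0.058 ]
kNL [0.6134 0.1945 0.058 ]
kNRb [0.6016 0.2852 0.    ]
kNLb [0.6144 0.2133 0.    ]
cs1 [0.4027 0.0196 0.014 ]
cs2 [0.4006 0.1121 0.014 ]
brushtip [ 0.4105 -0.0183  0.01  ]
brushend [ 0.4127 -0.1861  0.01  ]
brushtipT [ 0.3782 -0.0184  0.01  ]
bFL bFR 0.1986 90.58
bNL bNR 0.1937 91.15
bFL bNL 0.1224 2.04
bFR bNR 0.1204 -0.29
tF tN 0.1948 -1.08
tNs tN 0.0877 93.42
kFR kNR 0.1562 8.35
kFL kNL 0.1525 3.05
kFL kFR 0.0681 99.62
kNL kNR 0.0822 96.39
jarlid [0.716 0.003 0.12 ]
cap [0.71  0.097 0.29 ]
tumbler [ 0.705 -0.122  0.09 ]
coast [0.713 0.206 0.024]
```

Choice confirmed: the crop shows the pale wooden slatted board on the dark stand, overlapping the tray, and the dark block with brass bands standing about 95 mm from the tray's free side. The measured sizes agree with the given ones (board 199x121, tray about 195, block 156x70). I'm moving to a hover beside the block for a close look.

```bash
cat >> h.py <<'E'
def pose():
    s=manip.state(); w,x,y,z=s["tool_rot"]
    psi=np.degrees(np.arctan2(1-2*(x*x+z*z),2*(x*y-w*z)))   # world angle of tool y
    return s["tool_pos"],psi,s
def to_tool(d,psi):
    a=np.radians(psi); yt=np.array([np.cos(a),np.sin(a)]); xt=np.array([-yt[1],yt[0]])
    return np.array([d[0]*xt[0]+d[1]*xt[1], d[0]*yt[0]+d[1]*yt[1], -d[2]])
def plan(wps,cur=None):   # wps: (x,y,z,psi); prints shift/turn per leg, each from the previous pose
    if cur is None: p,psi,_=pose()
    else: p,psi=np.array(cur[:3]),cur[3]
    for w in wps:
        d=np.array(w[:3])-p; t=psi-w[3]
        print("leg",to_tool(d,psi).round(4),"turn",round(t,1)); p,psi=np.array(w[:3]),w[3]
E
python3 - <<'E'
from h import *
p,psi,s=pose(); print(p,psi)
q=s["tool_rot"]; from scipy.spatial.transform import Rotation as R
print(R.from_quat(np.r_[q[1:],q[0]]).as_matrix().round(2))
plan([(.38,.44,.26,34),(.53,.31,.26,0)])
c=cams.get_calibration("wrist");print(c["cam_to_world"].round(3),c["camera_matrix"].round(0))
E
```

```text
[0.23434445 0.57877634 0.23015674] 67.95139798068904
[[-0.93  0.38 -0.  ]
 [ 0.38  0.93 -0.  ]
 [ 0.   -0.   -1.  ]]
leg [-0.1871 -0.0739 -0.0298] turn 34.0
leg [-0.1917  0.0517 -0.    ] turn 34
[[ 0.375 -0.89  -0.259  0.167]
 [ 0.927  0.359  0.108  0.606]
 [-0.003 -0.28   0.96   0.372]
 [ 0.     0.     0.     1.   ]] [[371.   0. 276.]
 [  0. 371. 207.]
 [  0.   0.   1.]]
```

Request:
jog_arm(targets=[[-0.037, -0.015, -0.006, 6.8], [-0.075, -0.03, -0.012, 13.6], [-0.112, -0.044, -0.018, 20.4], [-0.15, -0.059, -0.024, 27.2], [-0.187, -0.074, -0.03, 34]], fingers=1)

```text
time: 0.52
tool_pos: [0.3809, 0.4389, 0.261]
tool_rot: [-0.0, 0.472, 0.881, -0.0]
contact_force: [1.6, 0.7, 0.4]
gripper_width: 1.003
```

Request:
jog_arm(targets=[[-0.038, 0.01, 0, 6.8], [-0.077, 0.021, 0, 13.6], [-0.115, 0.031, 0, 20.4], [-0.153, 0.041, 0, 27.2], [-0.192, 0.052, 0, 34]])

```text
time: 0.93
tool_pos: [0.5314, 0.3087, 0.2608]
tool_rot: [-0.0, 0.709, 0.705, -0.0]
contact_force: [0.5, 0.2, 0.3]
gripper_width: 1.0
```

Request:
jog_arm(targets=[[0, 0, 0, 0], [0, 0, 0, 0], [0, 0, 0, 0]])

```text
time: 1.18
tool_pos: [0.5301, 0.3103, 0.2607]
tool_rot: [-0.0, 0.707, 0.707, -0.0]
contact_force: [-0.4, 0.8, 0.4]
gripper_width: 0.999
```

Run:
```python
from h import *
p,psi,s=pose(); print(p,psi,s["time"],s["joint_pos"])
cal=cams.get_calibration("wrist"); import pickle; pickle.dump(cal,open("w1.pkl","wb"))
im=cams.grab_frame("wrist"); im=cv2.cvtColor(im,cv2.COLOR_RGB2BGR);cv2.imwrite("pics/w1.png",cv2.resize(im,None,fx=1.4,fy=1.4,interpolation=cv2.INTER_CUBIC))
```

```text
[0.53010306 0.31028871 0.26068038] -0.02175772258074621 1.1833 [4.08220837e-01 1.25207423e-02 1.60517208e+00 5.48408716e-04
 1.52519001e+00 4.08575219e-01]
```

View pics/w1.png

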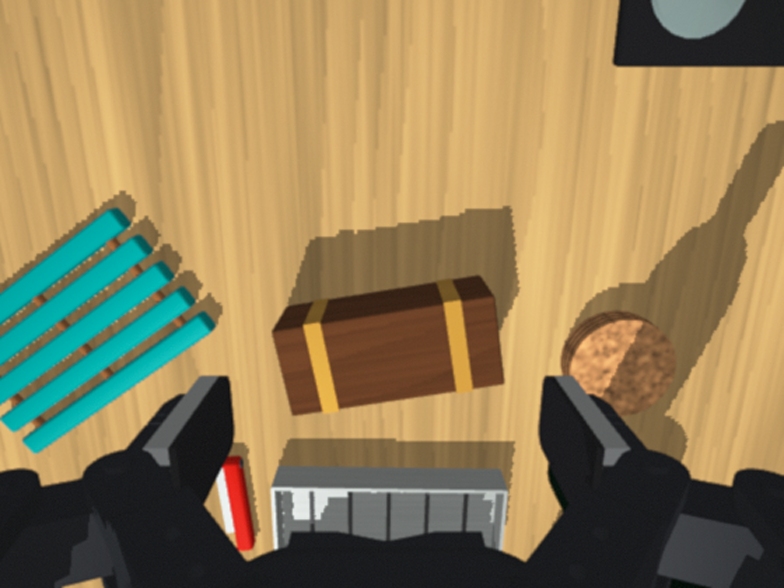

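Run:
```python
from h import *; import pickle
cal=pickle.load(open("w1.pkl","rb")); print(cal["cam_to_world"].round(3))
R={}
for k,c,z in [("kFR",(274,331),.058),("kNR",(490,298),.058),("kNL",(503,384),.058),("kFL",(293,414),.058),("tF",(272,488),.03),("tN",(507,488),.03),("tF0",(285,466),.0),("tN0",(499,466),.0)]:
    R[k]=ray("wrist",(c[0]/1.4,c[1]/1.4),z,cal); print(k,R[k].round(4))
for s in ["kFR kNR","kFL kNL","kFL kFR","kNL kNR","tF tN","tF0 tN0"]:
    a,b=s.split(); d=R[b]-R[a]; print(s,round(np.hypot(*d[:2]),4),round(np.degrees(np.arctan2(d[1],d[0])),2))
print(sum(R[k] for k in("kFR","kNR","kFL","kNL"))/4)
```

```text
[[ 1.    -0.     0.002  0.529]
 [-0.     0.96   0.282  0.382]
 [-0.002 -0.282  0.96   0.403]
 [ 0.     0.     0.     1.   ]]
kFR [0.4493 0.2497 0.058 ]
kNR [0.6008 0.2743 0.058 ]
kNL [0.614  0.2085 0.058 ]
kFL [0.4594 0.1838 0.058 ]
tF [0.4325 0.0978 0.03  ]
tN [0.6304 0.0981 0.03  ]
tF0 [0.4378 0.0981 0.    ]
tN0 [0.6298 0.0984 0.    ]
kFR kNR 0.1535 9.21
kFL kNL 0.1566 9.09
kFL kFR 0.0667 98.74
kNL kNR 0.0671 101.34
tF tN 0.1979 0.09
tF0 tN0 0.192 0.08
[0.53086902 0.22908856 0.058     ]
```

Wrist picture: the block's top corners are at (274,331), (490,298), (503,384) and (293,414), and the tray's free rim runs (272,488) to (507,488). That puts the station origin at (0.5315, 0.0555) with yaw about 0.1°, and the block at (0.531, 0.229) with yaw 9.2°. I'll go down behind the block, with the open fingers parallel to its face.

Request:
jog_arm(targets=[[-0.002, -0.002, 0.036, -2], [-0.004, -0.004, 0.075, -4], [-0.006, -0.006, 0.115, -6], [-0.009, -0.009, 0.155, -8], [-0.011, -0.011, 0.185, -9.2]], fingers=1)

```text
time: 1.65
tool_pos: [0.5163, 0.2999, 0.0727]
tool_rot: [-0.001, 0.647, 0.763, -0.002]
contact_force: [-0.9, -0.8, -1.1]
gripper_width: 1.002
```

Request:
jog_arm(targets=[[0, 0, 0.02, 0], [0, 0, 0.04, 0], [0, 0, 0.055, 0], [0, 0, 0.063, 0], [0, 0, 0.063, 0]])

```text
time: 2.07
tool_pos: [0.517, 0.2997, 0.0111]
tool_rot: [-0.001, 0.648, 0.762, -0.002]
contact_force: [-0.6, 0.5, -0.0]
gripper_width: 0.997
```

Run:
```python
from h import *
p,psi,s=pose(); print(p,psi,s["time"])
w=[]
for th,cy in [(9.2,.226),(9.2,.219),(7,.209),(5,.199),(3,.189),(2,.181),(1,.173),(.1,.165),(.1,.157),(.1,.149),(.1,.142)]:
    a=np.radians(th); w.append((.531-.046*np.sin(a),cy+.046*np.cos(a),.0125,th))
plan(w)
```

```text
[0.51698358 0.29969374 0.01109843] 9.287401303333803 2.0667
leg [-0.029   0.002  -0.0014] turn 0.1
leg [-0.0069 -0.0011 -0.    ] turn 0.0
leg [-0.0099  0.0002 -0.    ] turn 2.2
leg [-0.01    0.0004 -0.    ] turn 2
leg [-0.01    0.0007 -0.    ] turn 2
leg [-0.008   0.0004 -0.    ] turn 1
leg [-0.008   0.0005 -0.    ] turn 1
leg [-0.008   0.0006 -0.    ] turn 0.9
leg [-0.008 -0.    -0.   ] turn 0.0
leg [-0.008 -0.    -0.   ] turn 0.0
leg [-0.007 -0.    -0.   ] turn 0.0
```

Request:
jog_arm(targets=[[-0.008, 0.001, 0, 0], [-0.016, 0.002, 0, 0], [-0.023, 0.002, 0, 0], [-0.028, 0.002, 0, 0], [-0.033, 0.002, 0, 0]])

```text
time: 2.48
tool_pos: [0.5279, 0.2678, 0.0151]
tool_rot: [-0.0, 0.649, 0.761, 0.002]
contact_force: [-0.9, 5.8, 2.5]
gripper_width: 0.997
```

Request:
jog_arm(targets=[[-0.006, 0, 0, 1], [-0.012, 0, 0, 2.5], [-0.018, 0, 0, 4], [-0.024, 0.0, 0, 5.5], [-0.03, 0, 0, 6.5]])

```text
time: 2.9
tool_pos: [0.5329, 0.2382, 0.0151]
tool_rot: [0.0, 0.691, 0.723, 0.002]
contact_force: [0.6, 5.5, 1.1]
gripper_width: 0.994
```

Run:
```python
from h import *
p,psi,s=pose(); print(p,psi,s["time"],s["contact_force"])
im=cams.grab_frame("scene"); crop(cv2.cvtColor(im,cv2.COLOR_RGB2BGR),290,150,490,300,3,"pics/c2.png")
```

```text
[0.53293393 0.23815308 0.01505261] 2.548547199516281 2.9 [0.58790019 5.47965669 1.13242561]
```

View pics/c2.png

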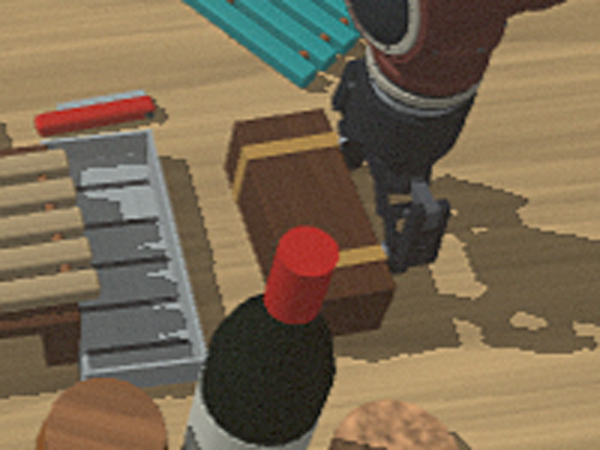

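The block follows the two fingers, squaring up and still upright. Its far corners are at (237,122) and (325,110), and its near right corner at (395,290), all in the crop. I'll keep pushing and stop short of contact to check x.

Request:
jog_arm(targets=[[-0.006, 0, 0, 1], [-0.013, 0, 0, 2], [-0.02, 0, 0, 2.5], [-0.026, 0, 0, 2.5], [-0.03, 0, 0, 2.5]])

```text
time: 3.37
tool_pos: [0.5341, 0.2082, 0.0149]
tool_rot: [-0.0, 0.706, 0.708, 0.002]
contact_force: [0.1, 6.8, 2.5]
gripper_width: 1.001
```

Run:
```python
from h import *
for c in [(237,122),(325,110),(395,290)]: print(ray("scene",(c[0]/3+290,c[1]/3+150),.058).round(4))
p,psi,s=pose(); print(p,psi,s["time"],s["contact_force"])
im=cams.grab_frame("wrist"); im=cv2.cvtColor(im,cv2.COLOR_RGB2BGR);cv2.imwrite("pics/w2.png",im)
import pickle;pickle.dump(cams.get_calibration("wrist"),open("w2.pkl","wb"))
```

```text
[0.4553 0.1585 0.058 ]
[0.454  0.2261 0.058 ]
[0.6122 0.2303 0.058 ]
[0.5340967  0.20819778 0.01491686] 0.11715245898180987 3.3667 [0.05112711 6.82445633 2.45568454]
```

View pics/w2.png

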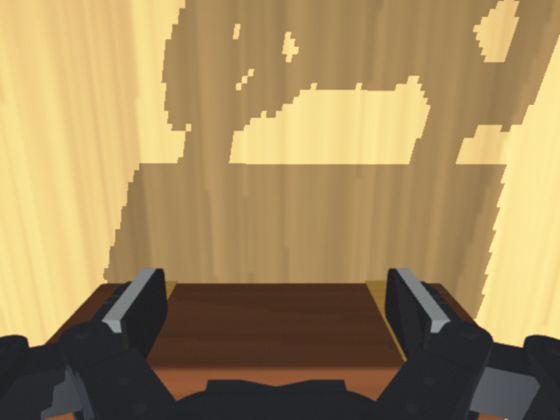

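Run:
```python
from h import *; import pickle
cal=pickle.load(open("w2.pkl","rb"))
for c in [(102,283),(437,283)]: print(ray("wrist",c,0,cal).round(4))
for c in [(45,360),(490,360)]: print(ray("wrist",c,0.058,cal).round(4))
```

```text
[0.4517 0.1956 0.    ]
[0.6087 0.1958 0.    ]
[0.4601 0.1994 0.058 ]
[0.6006 0.1995 0.058 ]
```

The block is square, its bottom edge running (102,283) to (437,283) in the picture, which gives a centre x of about 0.531. There are about 28 mm left to the tray.

Request:
jog_arm(targets=[[-0.006, 0, 0, 0], [-0.012, 0, 0, 0], [-0.018, 0, 0, 0], [-0.022, 0, 0, 0], [-0.025, 0, 0, 0]])

```text
time: 3.83
tool_pos: [0.5341, 0.1834, 0.0149]
tool_rot: [-0.0, 0.706, 0.708, 0.002]
contact_force: [-0.1, 6.5, 3.0]
gripper_width: 0.999
```

Request:
jog_arm(targets=[[-0.0015, 0, 0, 0], [-0.003, 0, 0, 0]])

```text
time: 4.0
tool_pos: [0.5341, 0.1806, 0.0148]
tool_rot: [-0.0, 0.706, 0.708, 0.002]
contact_force: [-0.2, 7.2, 3.4]
gripper_width: 1.001
```

Request:
jog_arm(targets=[[-0.001, 0, 0, 0], [-0.001, 0, 0, 0]])

```text
time: 4.17
tool_pos: [0.5342, 0.1797, 0.0149]
tool_rot: [-0.0, 0.707, 0.708, 0.002]
contact_force: [0.0, 8.4, 3.2]
gripper_width: 0.999
```

Request:
jog_arm(targets=[[-0.001, 0, 0, 0], [-0.001, 0, 0, 0]])

```text
time: 4.33
tool_pos: [0.5343, 0.1796, 0.015]
tool_rot: [-0.001, 0.707, 0.707, 0.003]
contact_force: [0.5, 10.7, 2.0]
gripper_width: 1.002
```

Request:
jog_arm(targets=[[-0.001, 0, 0, 0], [-0.001, 0, 0, 0]])

```text
time: 4.5
tool_pos: [0.5345, 0.1794, 0.0152]
tool_rot: [-0.001, 0.707, 0.707, 0.004]
contact_force: [2.0, 13.2, 2.5]
gripper_width: 1.001
```

The force rises (13 N) with the tool stopped, so the block touches the tray. I'll back off, rise and look.

Request:
jog_arm(targets=[[0.006, 0, 0, 0], [0.015, 0, 0, 0], [0.025, 0, 0, 0], [0.03, 0, -0.02, 0], [0.03, 0, -0.06, 0]])

```text
time: 4.92
tool_pos: [0.5279, 0.2062, 0.0677]
tool_rot: [-0.003, 0.706, 0.708, -0.006]
contact_force: [0.5, -1.3, -0.4]
gripper_width: 1.001
```

Request:
jog_arm(targets=[[0, -0.001, -0.04, 0], [0, -0.002, -0.08, 0], [0, -0.003, -0.12, 0], [0, -0.003, -0.16, 0], [0, -0.003, -0.185, 0]])

```text
time: 5.33
tool_pos: [0.5308, 0.2069, 0.2634]
tool_rot: [0.002, 0.706, 0.708, 0.002]
contact_force: [0.6, 1.0, 1.2]
gripper_width: 1.001
```

Request:
jog_arm(targets=[[0, 0, 0, 0], [0, 0, 0, 0]])

```text
time: 5.5
tool_pos: [0.5307, 0.2069, 0.2605]
tool_rot: [0.001, 0.706, 0.708, 0.002]
contact_force: [0.5, -0.6, -0.7]
gripper_width: 1.001
```

Run:
```python
from h import *; import pickle
p,psi,s=pose(); print(p,psi,s["time"])
pickle.dump(cams.get_calibration("wrist"),open("w3.pkl","wb"))
im=cams.grab_frame("wrist"); im=cv2.cvtColor(im,cv2.COLOR_RGB2BGR);cv2.imwrite("pics/w3.png",cv2.resize(im,None,fx=1.4,fy=1.4,interpolation=cv2.INTER_CUBIC))
```

```text
[0.5307283  0.20688079 0.26050583] 0.16578167854856266 5.5
```

View pics/w3.png

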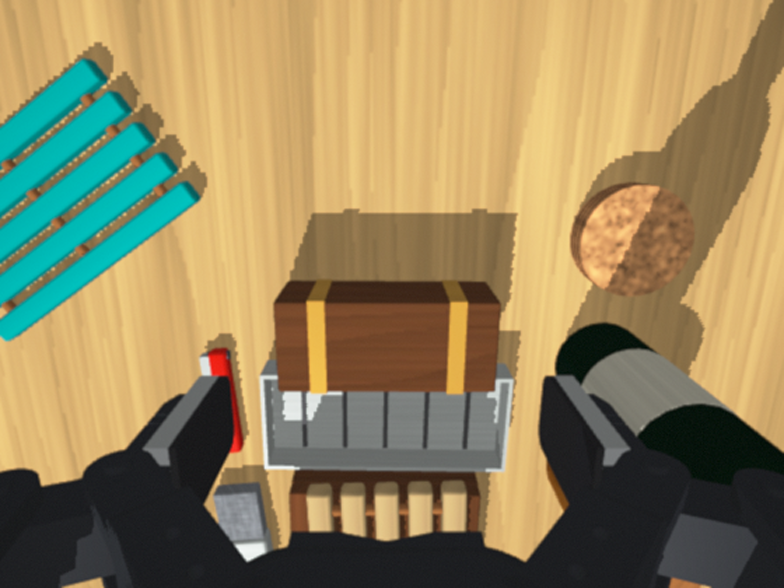

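Run:
```python
from h import *; import pickle
cal=pickle.load(open("w3.pkl","rb"))
R={}
for k,c,z in [("k1",(275,304),.058),("k2",(499,303),.058),("k3",(275.5,391),.058),("k4",(498,390.5),.058),("t1",(262,377),.03),("t2",(512.5,378),.03),("t3",(265,470),.03),("t4",(507,470),.03),
 ("b1",(308,487),.076),("b2",(467,485),.076),("s1",(292,474),.06),("s2",(478,472),.06)]:
    R[k]=ray("wrist",(c[0]/1.4,c[1]/1.4),z,cal); print(k,R[k].round(4))
```

```text
k1 [0.4531 0.1664 0.058 ]
k2 [0.6092 0.1675 0.058 ]
k3 [0.4497 0.0995 0.058 ]
k4 [0.6128 0.1001 0.058 ]
t1 [0.4334 0.0971 0.03  ]
t2 [0.6303 0.0965 0.03  ]
t3 [0.4305 0.0123 0.03  ]
t4 [0.6318 0.0125 0.03  ]
b1 [0.4734 0.0306 0.076 ]
b2 [0.5905 0.0325 0.076 ]
s1 [0.4588 0.0302 0.06  ]
s2 [0.6014 0.0321 0.06  ]
```

Picture w3: the block is square against the tray. Its top edges run (275,304)–(499,303) and (275,391)–(498,390), its centre is at x 0.531 against the tray's 0.5315, and its yaw is about 0.3°. Now on to the board.

Request:
jog_arm(targets=[[-0.035, 0, 0, 0], [-0.073, 0, 0, 0], [-0.112, 0, 0, 0], [-0.15, 0, 0, 0], [-0.19, 0, 0, 0]])

```text
time: 5.97
tool_pos: [0.5287, 0.0153, 0.255]
tool_rot: [-0.002, 0.706, 0.708, -0.002]
contact_force: [0.6, 0.7, 0.1]
gripper_width: 1.002
```

Request:
jog_arm(targets=[[-0.035, 0, 0, 0], [-0.065, 0, 0, 0], [-0.077, 0, 0, 0], [-0.077, 0, 0, 0], [-0.077, 0, 0, 0]])

```text
time: 6.38
tool_pos: [0.5299, -0.0602, 0.2563]
tool_rot: [-0.002, 0.707, 0.708, -0.001]
contact_force: [0.2, 0.3, -0.1]
gripper_width: 1.0
```

Run:
```python
from h import *; import pickle
p,psi,s=pose(); print(p,psi,s["time"],s["joint_pos"])
pickle.dump(cams.get_calibration("wrist"),open("w4.pkl","wb"))
im=cams.grab_frame("wrist"); im=cv2.cvtColor(im,cv2.COLOR_RGB2BGR);cv2.imwrite("pics/w4.png",cv2.resize(im,None,fx=1.4,fy=1.4,interpolation=cv2.INTER_CUBIC))
```

```text
[ 0.5298914  -0.06017665  0.25632152] 0.09522732080720699 6.3833 [-2.53032330e-01 -1.79573019e-01  1.79319535e+00  6.91004438e-04
  1.53155302e+00 -2.54720121e-01]
```

View pics/w4.png

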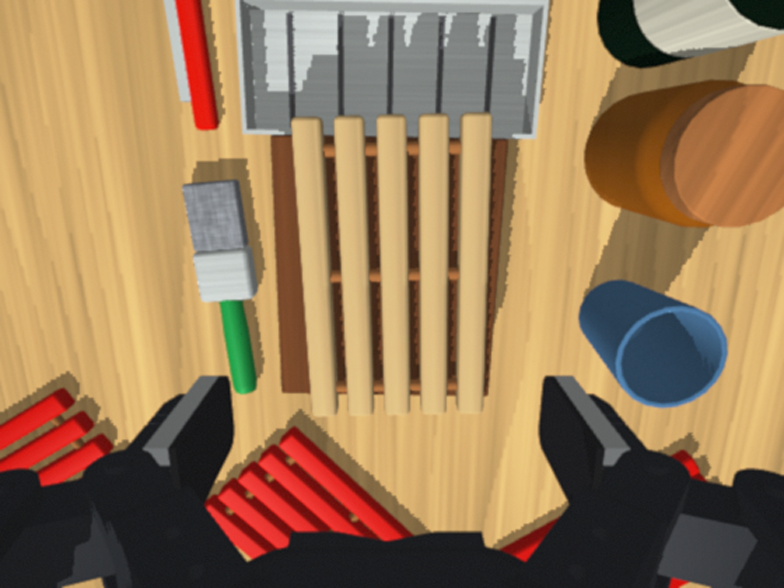

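Run:
```python
from h import *; import pickle
cal=pickle.load(open("w4.pkl","rb"))
R={}
for k,c,z in [("bfl",(292,119),.076),("bfr",(490,114),.076),("bbl",(312,415),.076),("bbr",(482,411),.076),("sfl",(272,137),.06),("sfr",(507,137),.06),("sbl",(282,392),.06),("sbr",(488,395),.06),("t1",(244,135),.03),("t2",(536,137),.03)]:
    R[k]=ray("wrist",(c[0]/1.4,c[1]/1.4),z,cal); print(k,R[k].round(4))
for s in ["bfl bfr","bbl bbr","bbl bfl","bbr bfr","sbl sbr","sbl sfl","sbr sfr"]:
    a,b=s.split(); d=R[b]-R[a]; print(s,round(np.hypot(*d[:2]),4),round(np.degrees(np.arctan2(d[1],d[0])),2))
print(sum(R[k] for k in R if k[0]=='b')/4)
```

```text
bfl [0.4724 0.0215 0.076 ]
bfr [0.5891 0.0245 0.076 ]
bbl [ 0.4768 -0.1743  0.076 ]
bbr [ 0.5949 -0.1707  0.076 ]
sfl [0.4566 0.0113 0.06  ]
sfr [0.6034 0.0116 0.06  ]
sbl [ 0.4533 -0.165   0.06  ]
sbr [ 0.6017 -0.1668  0.06  ]
t1 [0.4311 0.0126 0.03  ]
t2 [0.6297 0.0117 0.03  ]
bfl bfr 0.1167 1.48
bbl bbr 0.1181 1.75
bbl bfl 0.1959 91.29
bbr bfr 0.1953 91.7
sbl sbr 0.1485 -0.69
sbl sfl 0.1764 88.94
sbr sfr 0.1784 89.46
[ 0.53328993 -0.07473793  0.076     ]
```

Picture w4: the board's corners are (292,119), (490,114), (312,415) and (482,411), giving a centre of (0.533, -0.074), yaw 1.5° and about 7 mm of overhang. I'll go down behind its end.

Request:
jog_arm(targets=[[-0.033, 0.001, 0, -0.5], [-0.068, 0.003, 0, -1], [-0.105, 0.005, 0, -1.4], [-0.135, 0.006, 0, -1.4], [-0.145, 0.006, 0, -1.4]])

```text
time: 6.85
tool_pos: [0.5372, -0.207, 0.2577]
tool_rot: [-0.0, 0.698, 0.716, -0.0]
contact_force: [-0.0, 0.8, -0.0]
gripper_width: 1.001
```

Request:
jog_arm(targets=[[0, 0, 0.03, 0], [0, 0, 0.068, 0], [0, 0, 0.106, 0], [0, 0, 0.14, 0], [0, 0, 0.165, 0]])

```text
time: 7.27
tool_pos: [0.5356, -0.2024, 0.0893]
tool_rot: [-0.002, 0.697, 0.717, -0.0]
contact_force: [-0.1, 0.6, -0.5]
gripper_width: 0.998
```

Request:
jog_arm(targets=[[0, 0, 0.01, 0], [0, 0, 0.01, 0], [0, 0, 0.01, 0]])

```text
time: 7.52
tool_pos: [0.5376, -0.2046, 0.0839]
tool_rot: [0.0, 0.697, 0.717, 0.0]
contact_force: [-0.2, -0.5, 0.7]
gripper_width: 0.997
```

Run:
```python
from h import *
p,psi,s=pose(); print(p,psi,s["time"])
w=[]
for th,cx,cy in [(1.5,.533,-.074),(1.5,.533,-.069),(1,.5325,-.04),(.3,.5315,-.01),(.0,.5315,.02),(0,.5315,.055)]:
    a=np.radians(th); w.append((cx+.112*np.sin(a),cy-.112*np.cos(a),.052,th))
print(np.round(w,4)); plan(w)
```

```text
[ 0.53764452 -0.20462185  0.08391607] 1.6367529366090834 7.5167
[[ 0.5359 -0.186   0.052   1.5   ]
 [ 0.5359 -0.181   0.052   1.5   ]
 [ 0.5345 -0.152   0.052   1.    ]
 [ 0.5321 -0.122   0.052   0.3   ]
 [ 0.5315 -0.092   0.052   0.    ]
 [ 0.5315 -0.057   0.052   0.    ]]
leg [ 0.0187 -0.0012  0.0319] turn 0.1
leg [ 0.005   0.0001 -0.    ] turn 0.0
leg [ 0.029  -0.0007 -0.    ] turn 0.5
leg [ 0.03   -0.0018 -0.    ] turn 0.7
leg [ 0.03   -0.0004 -0.    ] turn 0.3
leg [ 0.035  0.    -0.   ] turn 0.0
```

Request:
jog_arm(targets=[[0, -0.001, 0.012, 0], [0, -0.001, 0.024, 0], [0, -0.001, 0.032, 0], [0.006, -0.001, 0.032, 0], [0.012, -0.001, 0.032, 0]])

```text
time: 7.93
tool_pos: [0.5351, -0.1931, 0.0506]
tool_rot: [-0.001, 0.698, 0.716, -0.0]
contact_force: [0.3, 0.6, -0.4]
gripper_width: 1.001
```

Request:
jog_arm(targets=[[0.002, 0, 0, 0], [0.004, 0, 0, 0], [0.006, 0, 0, 0], [0.008, 0, 0, 0], [0.01, 0, 0, 0]])

```text
time: 8.35
tool_pos: [0.5358, -0.184, 0.0519]
tool_rot: [0.001, 0.697, 0.717, -0.0]
contact_force: [0.3, -1.9, 0.2]
gripper_width: 1.002
```

Run:
```python
from h import *
im=cv2.cvtColor(cams.grab_frame("side"),cv2.COLOR_RGB2BGR); a=cv2.resize(im[150:300,210:390],None,fx=3,fy=3,interpolation=cv2.INTER_CUBIC)
cv2.imwrite("pics/s2.png",a)
p,psi,s=pose(); print(p,psi,s["time"],s["contact_force"])
```

```text
[ 0.53580235 -0.1836683   0.05186934] 1.5644392114079106 8.4 [-0.01584934 -0.64986556  0.89795863]
```

View pics/s2.png

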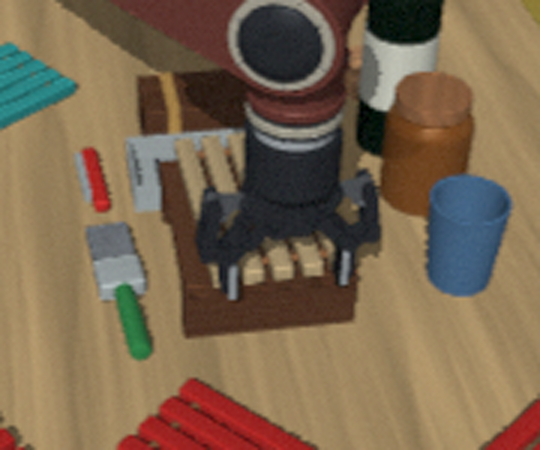

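The two fingertips, at crop (232,297) and (344,282), stand behind the outer slats' ends and above the stand's top. First contact reads about 2 N. Pushing.

Request:
jog_arm(targets=[[0.005, 0, 0, 0], [0.011, 0, 0, 0], [0.017, 0, 0, 0.2], [0.023, 0, 0, 0.4], [0.029, 0, 0, 0.5]])

```text
time: 8.82
tool_pos: [0.5349, -0.1542, 0.0518]
tool_rot: [0.001, 0.701, 0.714, 0.0]
contact_force: [1.0, -3.5, 2.2]
gripper_width: 1.001
```

Request:
jog_arm(targets=[[0.006, 0, 0, 0.2], [0.012, -0.001, 0, 0.4], [0.018, -0.001, 0, 0.5], [0.024, -0.001, 0, 0.6], [0.03, -0.001, 0, 0.7]])

```text
time: 9.23
tool_pos: [0.5329, -0.1239, 0.0512]
tool_rot: [-0.0, 0.705, 0.709, -0.0]
contact_force: [-1.1, -3.0, 2.5]
gripper_width: 0.995
```

Run:
```python
from h import *; import pickle
p,psi,s=pose(); print(p,psi,s["time"],s["contact_force"])
im=cv2.cvtColor(cams.grab_frame("scene"),cv2.COLOR_RGB2BGR); crop(im,205,165,455,315,3.2,"pics/c3.png")
```

```text
[ 0.53291144 -0.12394399  0.05123474] 0.3501707721833374 9.2333 [-1.14215402 -2.9587456   2.504112  ]
```

View pics/c3.png

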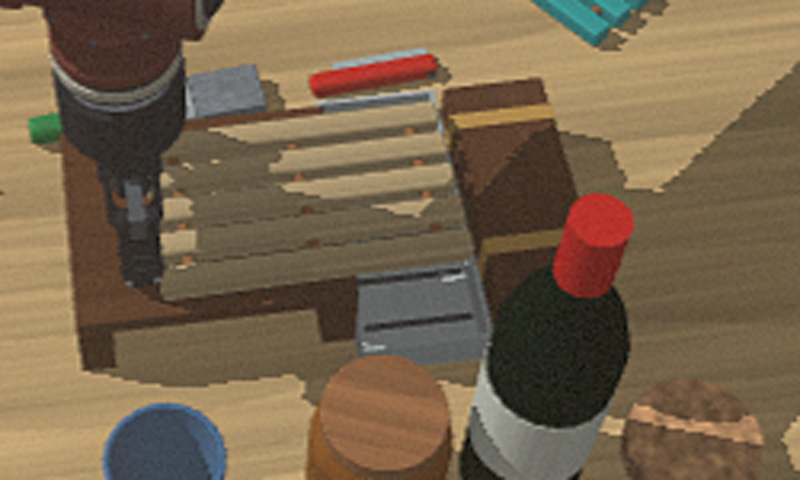

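Run:
```python
from h import *
f=lambda c:(c[0]/3.2+205,c[1]/3.2+165)
for c,z in [((435,103),.076),((470,260),.076),((160,299),.076),((543,78),.058),((443,90),.058),((478,293),.03)]: print(ray("scene",f(c),z).round(4))
```

```text
[0.4767 0.0884 0.076 ]
[0.6004 0.0839 0.076 ]
[ 0.5997 -0.1126  0.076 ]
[0.4537 0.1719 0.058 ]
[0.4537 0.1009 0.058 ]
[0.5995 0.0949 0.03  ]
```

Request:
jog_arm(targets=[[0.006, 0, 0, 0.1], [0.012, 0, 0, 0.2], [0.018, -0.001, 0, 0.3], [0.024, -0.001, 0, 0.3], [0.03, -0.001, 0, 0.3]])

```text
time: 9.7
tool_pos: [0.5315, -0.0938, 0.051]
tool_rot: [-0.0, 0.707, 0.707, -0.0]
contact_force: [1.2, -1.2, 0.8]
gripper_width: 0.999
```

Request:
jog_arm(targets=[[0.005, 0, 0, 0], [0.01, 0, 0, 0], [0.015, 0, 0, 0], [0.019, 0, 0, 0], [0.022, 0, 0, 0]])

```text
time: 10.12
tool_pos: [0.532, -0.0722, 0.0514]
tool_rot: [0.0, 0.707, 0.708, -0.0]
contact_force: [0.1, -2.2, 1.5]
gripper_width: 0.997
```

Run:
```python
from h import *; import pickle
p,psi,s=pose(); print(p,psi,s["time"],s["contact_force"])
pickle.dump(cams.get_calibration("wrist"),open("w5.pkl","wb"))
im=cv2.cvtColor(cams.grab_frame("scene"),cv2.COLOR_RGB2BGR); w=cv2.cvtColor(cams.grab_frame("wrist"),cv2.COLOR_RGB2BGR)
a=cv2.resize(im[165:290,265:425],None,fx=2.5,fy=2.5,interpolation=cv2.INTER_CUBIC); b=cv2.resize(w,(400,300),interpolation=cv2.INTER_AREA)
crop(im,205,165,455,315,1,"pics/raw.png"); cv2.imwrite("pics/w5raw.png",w)
cv2.imwrite("pics/m.png",np.hstack([a,cv2.copyMakeBorder(b,0,max(0,a.shape[0]-300),0,0,0)[:a.shape[0]]]) if a.shape[0]>=300 else 0)
```

```text
[ 0.53195682 -0.07222832  0.05144297] 0.06673851129581608 10.1167 [ 0.11014038 -2.21177348  1.52548436]
```

View pics/m.png

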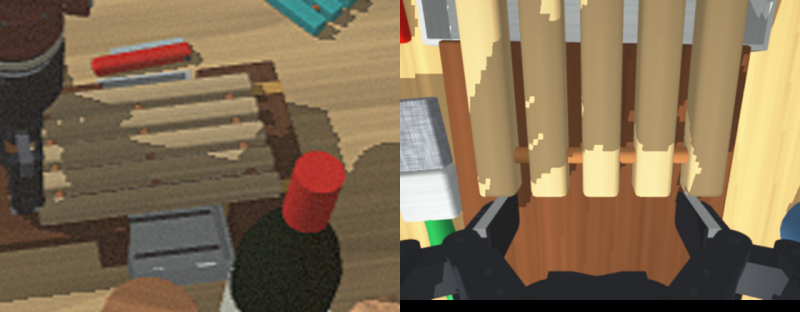

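Run:
```python
from h import *; import pickle
cal=pickle.load(open("w5.pkl","rb"))
for n,c,z in [("bl",(77,194),.076),("br",(324,194),.076),("sl",(40,45),.06),("sr",(352,47),.06),("tl",(24,42),.03),("tr",(364,49),.03)]:
    print(n,ray("wrist",(c[0]*1.4,c[1]*1.4),z,cal).round(4))
f=lambda c:(c[0]/2.5+265,c[1]/2.5+165)
for c,z in [((250,74),.076),((279,191),.076),((41,223),.076),((271,62),.058)]: print(ray("scene",f(c),z).round(4))
```

```text
bl [ 0.4724 -0.0589  0.076 ]
br [ 0.5926 -0.0587  0.076 ]
sl [0.4568 0.0103 0.06  ]
sr [0.6039 0.0097 0.06  ]
tl [0.4312 0.0144 0.03  ]
tr [0.6274 0.0109 0.03  ]
[0.4775 0.1414 0.076 ]
[0.5966 0.1361 0.076 ]
[ 0.5978 -0.0594  0.076 ]
[0.4544 0.1688 0.058 ]
```

Request:
jog_arm(targets=[[0.004, 0, 0, 0], [0.008, 0, 0, 0], [0.011, 0, 0, 0], [0.013, 0, 0, 0], [0.0145, 0, 0, 0]])

```text
time: 10.63
tool_pos: [0.5316, -0.0578, 0.051]
tool_rot: [-0.0, 0.707, 0.708, -0.0]
contact_force: [-1.2, 0.6, 0.1]
gripper_width: 0.999
```

Request:
jog_arm(targets=[[0, 0, 0, 0], [-0.004, 0, 0, 0], [-0.012, 0, 0, 0], [-0.025, 0, 0, 0], [-0.025, 0, -0.02, 0]])

```text
time: 11.05
tool_pos: [0.529, -0.0847, 0.0677]
tool_rot: [-0.003, 0.707, 0.707, -0.002]
contact_force: [-0.7, -0.1, 0.2]
gripper_width: 1.002
```

Request:
jog_arm(targets=[[0, 0, -0.03, 0], [0, 0, -0.068, 0], [0, 0, -0.106, 0], [0, 0, -0.145, 0], [0, 0, -0.185, 0]])

```text
time: 11.47
tool_pos: [0.5314, -0.0843, 0.258]
tool_rot: [-0.0, 0.707, 0.707, -0.0]
contact_force: [1.2, -0.5, 0.0]
gripper_width: 0.998
```

Request:
jog_arm(targets=[[0.035, 0, 0, 0], [0.075, 0, 0, 0], [0.11, 0, 0, 0], [0.145, 0, 0, 0], [0.155, 0, 0, 0]])

```text
time: 11.88
tool_pos: [0.5317, 0.0744, 0.2567]
tool_rot: [-0.0, 0.706, 0.708, 0.001]
contact_force: [-0.4, -0.5, -1.5]
gripper_width: 1.0
```

Request:
jog_arm(targets=[[0, 0, 0, 0], [0, 0, 0, 0], [0, 0, 0, 0]])

```text
time: 12.13
tool_pos: [0.5319, 0.0703, 0.2562]
tool_rot: [0.0, 0.707, 0.707, -0.0]
contact_force: [0.4, 0.2, 0.7]
gripper_width: 0.998
```

Run:
```python
from h import *; import pickle
p,psi,s=pose(); print(p,psi,s["time"],s["contact_force"])
pickle.dump(cams.get_calibration("wrist"),open("w6.pkl","wb"))
w=cv2.cvtColor(cams.grab_frame("wrist"),cv2.COLOR_RGB2BGR)
cv2.imwrite("pics/w6.png",cv2.resize(w,None,fx=1.4,fy=1.4,interpolation=cv2.INTER_CUBIC))
```

```text
[0.53194283 0.07030653 0.25621775] -0.03721380211087885 12.1333 [0.35321815 0.17883534 0.71616141]
```

View pics/w6.png

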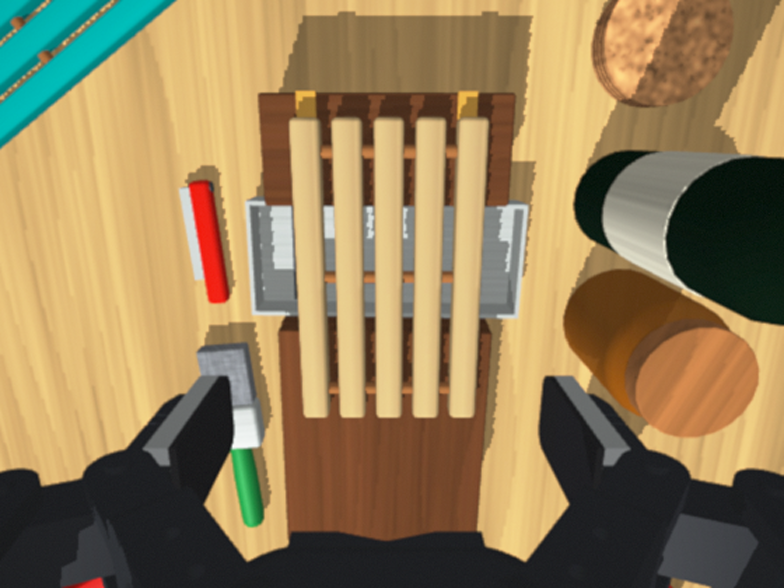

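Run:
```python
from h import *; import pickle
cal=pickle.load(open("w6.pkl","rb"))
for n,c,z in [("bfl",(290,119),.075),("bfr",(488,119),.075),("bbl",(303,416),.076),("bbr",(475,416),.076),("k1",(259,94),.058),("k2",(515,94),.058),("k3",(264,205),.058),("k4",(512,206),.058),
 ("t1",(247,201),.03),("t2",(527,205),.03),("t3",(251,314),.03),("t4",(520,317),.03),("sl",(279,331),.06),("sr",(490,332),.06)]:
    print(n,ray("wrist",(c[0]/1.4,c[1]/1.4),z,cal).round(4))
```

```text
bfl [0.474  0.1517 0.075 ]
bfr [0.591  0.1517 0.075 ]
bbl [ 0.4729 -0.0449  0.076 ]
bbr [ 0.5926 -0.0449  0.076 ]
k1 [0.4527 0.1669 0.058 ]
k2 [0.61   0.1668 0.058 ]
k3 [0.4512 0.099  0.058 ]
k4 [0.6128 0.0983 0.058 ]
t1 [0.4329 0.0983 0.03  ]
t2 [0.6301 0.0954 0.03  ]
t3 [0.4295 0.0142 0.03  ]
t4 [0.6312 0.0118 0.03  ]
sl [0.4563 0.0121 0.06  ]
sr [0.603  0.0114 0.06  ]
```

All within about 1.5 mm and the robot is clear, so I'm handing in.

```bash
python3 -c "
from plant import manip
print(manip.job_done(), manip.state()['time'])"
```

```text
the job is handed in; nothing more can be done
the job is handed in; nothing more can be done
```

I pushed the block square against the tray first, then slid the board off its stand and over the tray with both open fingers. I handed in the job at about 12 s, with the arm raised clear and touching nothing. No verdict was reported.

**Last checks, from the wrist camera before hand-in:**
- **Board:** it lies flat on the stand and the block. Its centre is about (0.5325, 0.0535), against a tray centre of about (0.531, 0.055), so it is about 1.5 mm off in x and y. Its yaw is about 0°.
- **Block:** it stands upright against the tray and level with the tray's middle, within about 1 mm. Its near face measures at y ≈ 0.0987 and the tray's free side at ≈ 0.097, which is within the calibration error.
- **Other objects:** the bottle, jar, coasters, brush and corkscrew looked untouched in the last picture. The tumbler was outside that picture, but nothing went near it. The highest push force I read was about 13 N.

**Disagreements:**
- The views put the station's yaw anywhere from about +0.1° to -1°. I took it as about 0°.
- Partway through, the scene camera put the board about 4 mm further in x than the wrist camera did. I trusted the wrist view because it was closer.

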